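# Tip the cap tub for the bottler and hold it

### The arm

A 7-joint arm with a two-finger parallel gripper is mounted at the origin on the work surface. World frame = base frame: x ahead of the robot, y to its left, z up, the work surface at z = 0. Lengths are in m, angles in rad, forces in N, time in s.
With the tool pointing down it reaches from about 0.425 to 0.875 m from the base axis. Payload 4.7 kg.
Tool frame: the origin (TCP) lies on the centre line of the jaws, within the pads' length; the fingertips stand ahead of it and the grasp point (between the pads) lies 2 mm behind it (nose_length is the z of the fingertips in the tool frame, in m); z points along the fingers, y is the line along which they close (so a half turn about z gives the same grasp; the last joint's range is limited). The gripper opens to 87 mm and grips with 3 to 60 N. Pads are 19 mm wide; open, the fingers measure 117 mm over their backs; the gripper's body (75 mm by 190 mm) begins 51 mm behind the grasp point.
Start: joints at [-1.093, 0.321, -0.07, 1.45, 0.023, 1.371, -0.057], TCP at [0.291, 0.581, 0.24] pointing down, gripper open.
Joint ranges: [-2.86, 2.86], [-0.3, 2.09], [-1.38, 1.24], [0.06, 2.45], [-1.56, 4.7], [0.09, 2.05], [-2.69, 2.69]. Speed limits (rad/s): [2.57, 2.57, 3.14, 3.14, 3.14, 3.14, 3.14].

### API

Orientations are given as a rotation vector (axis times angle).
In Python, from bench import * gives the robot as it stands.
- The arm moves only by the tool send_rows, never from a script. Its arguments are lists of equal length, an entry for each row: "xyz": the shift along the tool's x, y, z in mm, a list of three; "dr": the turn, a rotation vector about the tool's x, y, z in rad, a list of three. A call has exactly 10 rows; each row is the pose to reach, as a shift and turn from the pose commanded when the call began, along the tool's axes at that moment; what a row does not reach only later rows make up. A row lasts 1/12 s, in which the tool goes at most 41.7 mm and 7.16 degrees, less where a joint would pass 70% of its speed; a pose out of reach is approached as far as the arm can. A call with a gripper value outside its range is refused whole. "jaw" is the finger opening in mm, from 0 to 87, set as the call begins (left out, the last holds). The fingers move at their own pace and stop on an object; "grip_force" is the grip in N (left out, the last holds). Time passes only in rows, so rows that repeat a pose let the fingers close, or fill a call up. It gives the time, the measured TCP pose, the force, the opening and the grip force at its end, in the units of the state.
- get_state(): the state, without advancing time (a new reading comes with each control period).
- get_image(name): name is "side" or "top"; returns the picture (384x512x3 uint8, red, green, blue); there is no depth.
- calibration(name): a dict with "vfov" (degrees; the focal length in pixels is half the picture's height over the tangent of half this angle, whatever the lens; pixels are square), "cx", "cy" (the principal point, pixels), "rvec" (rotation vector, rad) and "tvec" (3), from world to camera coordinates, as OpenCV has them. Camera axes: x right, y down, z forward; pixel columns grow to the right and rows downward; lengths in m; the calibration is good to about 2 mm. A picture is of the moment at which its call begins. calibration takes no time and is no camera call.
- close_job(): hands the job in; it is judged then, once.
The state is a dict: "time": time; "joint_positions": joint angles; "qd": joint speeds; "joint_torque": joint torques, N m; "position": TCP position; "tool_rot": TCP orientation; "ft_force": force on the tool from outside, world axes, zero at the start; "torque": the same for the moment, N m; "grip_width": opening from 0.0 (shut) to 1.0 (fully open); "grip_force": force on a finger pad.
Only numpy, scipy, OpenCV 4.12 (cv2) and the standard library are available. Lean on these libraries where they do the work, as an engineer would, in place of code of your own. Each camera call takes 0.05 s, during which the arm holds its last target. There are 200 camera calls.

### The job

I am about to cap the four open sample bottles in the rack: pick up the grey tub of loose caps by its handle and tip it well over so that all five caps slide into the one corner of the tub that is nearest to that rack, then rest that low corner on the bench without leaning on it. Finish while still holding the tub like that, still and tilted, so that I can take the caps from the corner; spill none, and leave the rack and everything else on the bench where it stands.

Things in the scene. Friction and masses are not known exactly. Their poses are not given: they have to be found in the camera images.
- tub: grey plastic carry tub, open on top: 160 mm along its x, 230 mm along its y, walls 60 mm high, walls and floor 4 mm thick, about 0.4 kg (varies). Origin: centre of its underside; z up. At the start it stands level on the bench ahead of the robot, within 17 degrees of square to it. A fixed arch handle spans its middle along x (see tub_grip)
- tub_grip (a point): the middle of the tub's straight grip bar, on the tub's z axis, 105 mm above its underside. The bar runs along the tub's x, 14 mm thick (along y) and 22 mm tall, 148 mm free between two posts (34 mm wide along y) that stand on the long walls; under the bar is free air down to the caps
- tub_corner0 (a point): inner floor corner of the tub at its +x, +y: 76 mm along x and 111 mm along y from the origin, 4 mm above the underside (the tub's outer bottom corner lies 4 mm farther out each way)
- tub_corner1 (a point): inner floor corner of the tub at its +x, -y (76, -111, 4 mm)
- tub_corner2 (a point): inner floor corner of the tub at its -x, +y (-76, 111, 4 mm)
- tub_corner3 (a point): inner floor corner of the tub at its -x, -y (-76, -111, 4 mm)
- cap0_center (a point): centre of a loose white plastic screw cap, 28 mm across, 14 mm high, 12 g, lying flat somewhere on the tub's floor. Caps are slippery on the tub (friction coefficient about 0.18, varies by 15 percent): they start to slide at about 10 degrees of tilt, but run on along a wall into a corner only when the tub is tipped some 25 to 40 degrees with both walls of that corner downhill
- cap1_center (a point): centre of another such cap, like cap0
- cap2_center (a point): centre of another such cap, like cap0
- cap3_center (a point): centre of another such cap, like cap0
- cap4_center (a point): centre of another such cap, like cap0
- rack_mid (a point): centre, 50 mm above the bench, of the white rack with four open (uncapped) amber bottles, 2 by 2: rack 130 x 130 mm, 40 mm high, bottle mouths 95 mm above the bench. It stands at one of four places diagonally off the tub's corners: beyond the tub or on the robot's side of it, left or right. z up
- table: the bench; its grey laminate top is the plane z = 0
- jug: bystander: clear plastic measuring jug, 100 mm across, 137 mm high, handle to its +x; origin under its centre
- carton: bystander: brown ice-cream carton with black lid, 103 x 130 mm, 91 mm high; origin under its centre
- mug: bystander: white mug, 82 mm across, 95 mm high, handle to its +y; origin under its centre
- bottle0: bystander: capped amber bottle, 48 mm across, 92 mm high, to the left (+y) of the tub; origin under its centre
- bottle1: bystander: another such capped bottle beside it
- cylinder: bystander: slim clear measuring cylinder, foot 60 mm across, 158 mm high, to the right (-y) of the tub; origin under its centre
- spatula: bystander: spatula, 240 mm long, lying beyond the tub along its own x; origin under its middle

How it is judged:
By the outcome, as a careful person would: the job done as asked, in the order asked, and still so for the second after the job is handed in, while the arm keeps its last pose, push and grip.
It also fails if it takes over 42 s, if anything falls off the work surface, if the arm or the gripper's body presses on something with over 40 N, if the wrist force passes 120 N, or if a joint passes its speed limit or range.

## Working session

There is one attempt and no reset: what is moved stays moved. The work goes in short steps, Python scripts to look and compute and a tool call to move; the robot and the scene stay as the last step left them, time stands still between calls to the robot, and variables do not carry over. Pictures are saved under pics/ and viewed, at most 10 in all, crops included, and the job is handed in when it is done.

Besides the shell and the picture viewer there is one more tool, called after ">>>" as name(argument=value, ...), one argument or row to a line, values as JSON. send_rows: Moves the arm, as the interface text tells. Its arguments: {"type":"object","properties":{"xyz":{"type":"array"},"dr":{"type":"array"},"jaw":{"type":"number"},"grip_force":{"type":"number"}},"required":["xyz","dr"]}

```bash
mkdir -p pics; ls
python3 - <<'E'
from bench import *
import cv2
for n in ("top","side"):
    cv2.imwrite(f"pics/{n}0.png",get_image(n)[:,:,::-1]); print(n,calibration(n))
s=get_state(); print(s)
E
```

```text
pics
top {'vfov': 44.12762480289676, 'cx': 261.2232370152834, 'cy': 199.34859004489914, 'rvec': array([ 2.14350148, -2.15522868,  0.12672512]), 'tvec': array([6.01939533e-04, 5.49385930e-01, 1.11970348e+00])}
side {'vfov': 53.53671955444471, 'cx': 260.87743812806525, 'cy': 187.82509102683017, 'rvec': array([ 2.21294292, -0.22432815,  0.1294796 ]), 'tvec': array([-0.52869915,  0.13532313,  0.89792642])}
{'time': 0.1, 'joint_positions': array([-1.09287747,  0.32175084, -0.07007981,  1.45154817,  0.02259912,
        1.37080608, -0.05688843]), 'qd': array([-0.00237909, -0.00048513, -0.00042411, -0.00324644, -0.00268075,
       -0.00019146, -0.0001231 ]), 'joint_torque': array([ 3.16111773e-04, -4.92575490e+01, -4.05673133e-01, -3.13402247e+01,
       -6.41809311e-02,  3.93884350e-02,  6.14001897e-05]), 'position': array([0.29062399, 0.5808879 , 0.23857197]), 'tool_rot': array([-7.21928945e-01, -3.05720510e+00,  2.66800115e-03]), 'ft_force': array([-0.44352879,  0.01047469, -0.89011491]), 'torque': array([-0.00901476,  0.02661466, -0.0370905 ]), 'grip_force': 0.0, 'grip_width': 1.0001802584700157}
```

View pics/top0.png

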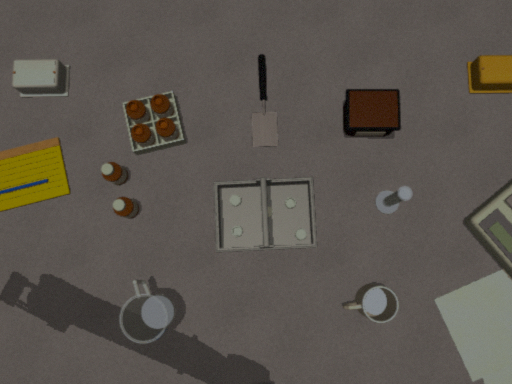

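View pics/side0.png

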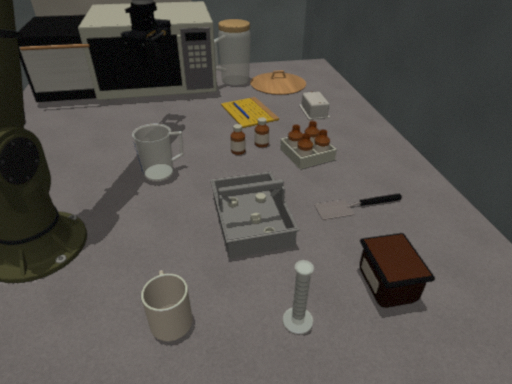

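Top view: far side is up and +y is left. The tub's rim corners are near (216,182), (313,178), (315,249) and (217,251), with the bar from (264,178) to (267,250). The rack at (154,122) is beyond and to the left. The side view agrees, and shows the caps loose in the tub.

```bash
cat > h.py <<'E'
from bench import *
import cv2, numpy as np
from scipy.spatial.transform import Rotation as R
def ray(n,uv,z):
    c=calibration(n); f=192/np.tan(np.radians(c['vfov']/2)); M=cv2.Rodrigues(c['rvec'])[0]
    o=-M.T@c['tvec']; d=M.T@np.array([(uv[0]-c['cx'])/f,(uv[1]-c['cy'])/f,1])
    return o+d*(z-o[2])/d[2]
def proj(n,P):
    c=calibration(n); f=192/np.tan(np.radians(c['vfov']/2)); M=cv2.Rodrigues(c['rvec'])[0]
    p=M@np.array(P)+c['tvec']; return [round(c['cx']+f*p[0]/p[2],1),round(c['cy']+f*p[1]/p[2],1)]
E
python3 - <<'E'
from h import *
np.set_printoptions(precision=4,suppress=True)
t=cv2.imread('pics/top0.png')
# rim corners z=.06
cs=[ray('top',p,.06) for p in [(216,182),(313,178),(315,249),(217,251)]]
for c in cs: print(c)
print('mid',np.mean(cs,0),[np.linalg.norm(cs[i]-cs[(i+1)%4]) for i in range(4)])
b=[ray('top',p,.116) for p in [(264.5,180),(267,250)]]; print('bar',b,np.linalg.norm(b[0]-b[1]))
print('rack',ray('top',(154,122),.05),[ray('top',p,.04) for p in [(124,102),(177,94),(184,144),(134,153)]])
for p in [(386,203),(375,302),(145,318)]: print(ray('top',p,0.0))
M=R.from_rotvec(get_state()['tool_rot']).as_matrix(); print(M)
crop=t[165:265,195:335]; cv2.imwrite('pics/c.png',cv2.resize(crop,None,fx=5.6,fy=5.6,interpolation=cv2.INTER_CUBIC))
import bench; print([k for k in dir(bench) if not k.startswith('_')])
E
```

```text
[0.5889 0.1057 0.06  ]
[ 0.597  -0.1271  0.06  ]
[ 0.4277 -0.1286  0.06  ]
[0.4241 0.1021 0.06  ]
mid [ 0.5094 -0.012   0.06  ] [np.float64(0.2329017332731285), np.float64(0.16936367006773018), np.float64(0.2306964104077331), np.float64(0.16476448673547656)]
bar [array([ 0.5834, -0.011 ,  0.116 ]), array([ 0.4246, -0.0157,  0.116 ])] 0.158778261339021
rack [0.7415 0.261  0.05  ] [array([0.7968, 0.3401, 0.04  ]), array([0.8164, 0.2074, 0.04  ]), array([0.6879, 0.1878, 0.04  ]), array([0.6661, 0.3111, 0.04  ])]
[ 0.5428 -0.3144  0.    ]
[ 0.2998 -0.2783  0.    ]
[0.2636 0.2832 0.    ]
[[-0.8944  0.4473 -0.0007]
 [ 0.4473  0.8944 -0.0016]
 [-0.0001 -0.0017 -1.    ]]
['MotionError', 'calibration', 'close_job', 'get_image', 'get_state', 'nose_length']
```

View pics/c.png

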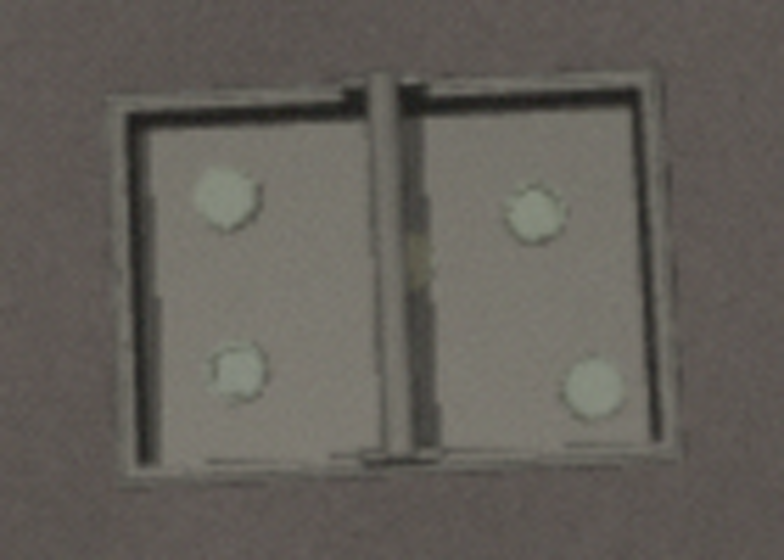

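>>> send_rows(
  xyz=[
    [-38,-36,0],
    [-76,-72,0],
    [-114,-109,0],
    [-152,-145,0],
    [-190,-181,0],
    [-228,-217,0],
    [-266,-253,0],
    [-304,-290,0],
    [-342,-326,0],
    [-380,-362,0],
  ],
  dr=[
    [0,0,-0.05],
    [0,0,-0.1],
    [0,0,-0.15],
    [0,0,-0.2],
    [0,0,-0.25],
    [0,0,-0.3],
    [0,0,-0.35],
    [0,0,-0.4],
    [0,0,-0.45],
    [0,0,-0.5],
  ],
  jaw=87,
)

```text
time: 0.93
position: [0.432, 0.1872, 0.2394]
tool_rot: [0.061, -3.141, -0.0]
ft_force: [1.6, -0.4, -0.6]
grip_width: 1.0
grip_force: 0.0
```

```bash
cat > d.py <<'E'
from h import *
import sys
np.set_printoptions(precision=4,suppress=True)
def rep():
    s=get_state(); M=R.from_rotvec(s['tool_rot']).as_matrix()
    print(round(s['time'],2),s['position'],'\n',M,'\nq',s['joint_positions'],'F',s['ft_force'],'T',s['torque'],s['grip_width'],s['grip_force'])
    return s,M
E
python3 -c "
from d import *
s,M=rep(); print(M.T@(np.array([.505,-.013,.2])-s['position']), nose_length)"
```

```text
0.93 [0.432  0.1872 0.2394] 
 [[-0.9992 -0.0388 -0.0001]
 [-0.0388  0.9992  0.0002]
 [ 0.0001  0.0002 -1.    ]] 
q [-0.6729 -0.0674  0.1992  1.883   0.0135  1.3247  1.1322] F [ 1.5722 -0.441  -0.5653] T [ 0.0871 -0.0731  0.0351] 1.0002014599030715 0.0
[-0.0652 -0.2029  0.0393] 0.017
```

>>> send_rows(
  xyz=[
    [-6,-20,0],
    [-12,-40,0],
    [-18,-60,0],
    [-24,-80,0],
    [-30,-100,0],
    [-30,-100,0],
    [-30,-100,0],
    [-30,-100,0],
    [-30,-100,0],
    [-30,-100,0],
  ],
  dr=[
    [0,0,0],
    [0,0,0],
    [0,0,0],
    [0,0,0],
    [0,0,0],
    [0,0,0],
    [0,0,0],
    [0,0,0],
    [0,0,0],
    [0,0,0],
  ],
)

```text
time: 1.77
position: [0.4652, 0.0916, 0.2394]
tool_rot: [0.06, -3.141, -0.0]
ft_force: [0.0, 0.2, -0.3]
grip_width: 0.997
grip_force: 0.0
```

```bash
python3 -c "
from d import *
s,M=rep(); print(M.T@(np.array([.505,-.013,.15])-s['position']))
cv2.imwrite('pics/top1.png',cv2.resize(get_image('top')[:,:,::-1],None,fx=1.5,fy=1.5))"
```

```text
1.77 [0.4652 0.0916 0.2394] 
 [[-0.9993 -0.0383 -0.0003]
 [-0.0383  0.9993  0.0001]
 [ 0.0003  0.0001 -1.    ]] 
q [-0.577  -0.0659  0.3142  1.8796  0.0208  1.325   1.3405] F [ 0.0419  0.2114 -0.2757] T [ 0.0672 -0.0587 -0.0379] 0.9972805754480872 0.0
[-0.0357 -0.1061  0.0894]
```

View pics/top1.png

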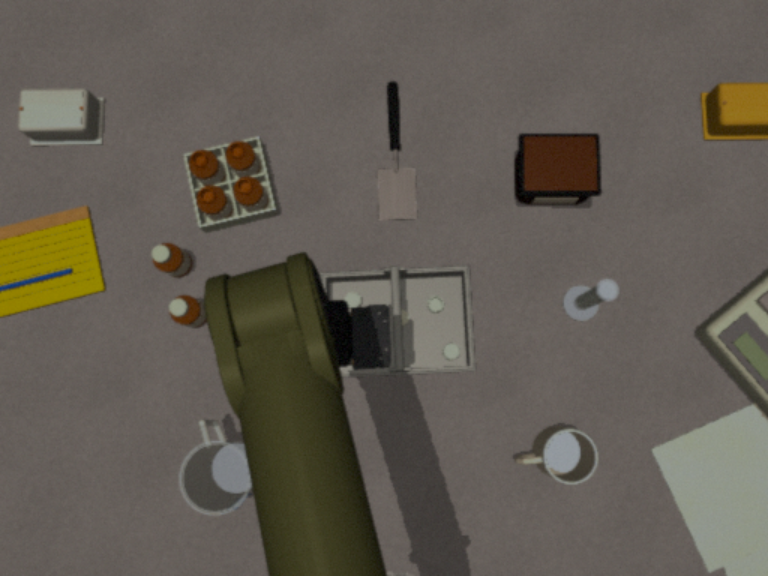

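The wrist is over the tub's left half and the bar is at about (396,320) of the 1.5x picture, as measured. Next I go above the bar.

>>> send_rows(
  xyz=[
    [-6,-18,8],
    [-12,-36,16],
    [-18,-54,24],
    [-24,-72,32],
    [-30,-90,40],
    [-36,-106,46],
    [-36,-106,54],
    [-36,-106,60],
    [-36,-106,60],
    [-36,-106,60],
  ],
  dr=[
    [0,0,0],
    [0,0,0],
    [0,0,0],
    [0,0,0],
    [0,0,0],
    [0,0,0],
    [0,0,0],
    [0,0,0],
    [0,0,0],
    [0,0,0],
  ],
)

```text
time: 2.65
position: [0.505, -0.0126, 0.1792]
tool_rot: [0.06, -3.14, -0.001]
ft_force: [-0.2, -0.1, 0.0]
grip_width: 0.998
grip_force: 0.0
```

```bash
python3 -c "
from d import *
s,M=rep(); print(M.T@(np.array([.505,-.013,.103])-s['position']))
im=get_image('side')[:,:,::-1]
cv2.imwrite('pics/s2.png',cv2.resize(im[120:300,150:370],None,fx=3,fy=3))"
```

```text
2.65 [ 0.505  -0.0126  0.1792] 
 [[-0.9993 -0.0384 -0.001 ]
 [-0.0384  0.9993  0.0005]
 [ 0.001   0.0005 -1.    ]] 
q [-0.4591  0.048   0.4468  1.8988 -0.0227  1.2007  1.6047] F [-0.1731 -0.0891  0.0484] T [ 0.0512 -0.0227  0.0169] 0.9979987089473341 0.0
[-0.0001 -0.0005  0.0762]
```

View pics/s2.png

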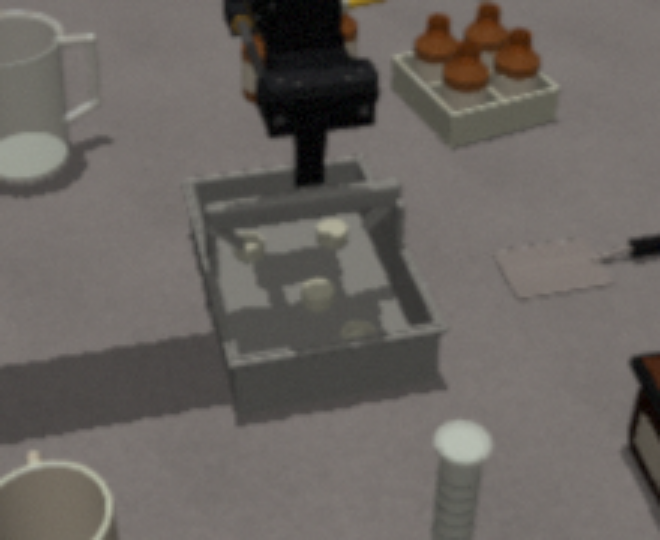

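Fingers straddle the bar line. First a dry tilt in the air, to check that the arm can reach the tipped pose.

>>> send_rows(
  xyz=[
    [-10,10,-30],
    [-20,20,-60],
    [-30,30,-60],
    [-40,40,-60],
    [-40,40,-60],
    [-40,40,-60],
    [-40,40,-60],
    [-40,40,-60],
    [-40,40,-60],
    [-40,40,-60],
  ],
  dr=[
    [0,0,0],
    [0.06,0.06,0],
    [0.13,0.13,0],
    [0.2,0.2,0],
    [0.27,0.27,0],
    [0.34,0.34,0],
    [0.41,0.41,0],
    [0.48,0.48,0],
    [0.5,0.5,0],
    [0.5,0.5,0],
  ],
)

```text
time: 3.53
position: [0.544, 0.0297, 0.2374]
tool_rot: [0.052, -2.564, 0.683]
ft_force: [-0.5, 0.3, -0.3]
grip_width: 1.0
grip_force: 0.0
```

```bash
python3 -c "
from d import *
s,M=rep()"
```

```text
3.53 [0.544  0.0297 0.2374] 
 [[-0.8828 -0.1565 -0.4429]
 [ 0.0845  0.8745 -0.4776]
 [ 0.4621 -0.459  -0.7588]] 
q [-0.585   0.5514  0.4022  1.3509  0.2065  1.8565  1.436 ] F [-0.5091  0.3366 -0.2798] T [ 0.6132 -0.4839 -0.013 ] 1.0001745674048181 0.0
```

>>> send_rows(
  xyz=[
    [0,0,5],
    [0,0,10],
    [1,-1,20],
    [2,-2,30],
    [2,-2,40],
    [3,-3,55],
    [4,-4,70],
    [4,-4.5,81.6],
    [4,-4.5,81.6],
    [4,-4.5,81.6],
  ],
  dr=[
    [-0.07,-0.07,0],
    [-0.14,-0.14,0],
    [-0.21,-0.21,0],
    [-0.28,-0.28,0],
    [-0.35,-0.35,0],
    [-0.42,-0.42,0],
    [-0.49,-0.49,0],
    [-0.5,-0.5,0],
    [-0.5,-0.5,0],
    [-0.5,-0.5,0],
  ],
)

```text
time: 4.37
position: [0.5048, -0.0157, 0.183]
tool_rot: [-0.053, 3.138, 0.003]
ft_force: [0.7, 0.6, -0.2]
grip_width: 1.0
grip_force: 0.0
```

```bash
python3 -c "
from d import *
s,M=rep(); print(M.T@(np.array([.505,-.013,.103])-s['position']))"
```

```text
4.37 [ 0.5048 -0.0157  0.183 ] 
 [[-0.9994 -0.0337  0.0031]
 [-0.0337  0.9994  0.0023]
 [-0.0032  0.0022 -1.    ]] 
q [-0.4442  0.041   0.4373  1.8972 -0.021   1.2042  1.6047] F [ 0.7149  0.6148 -0.2447] T [ 0.0472 -0.043   0.0107] 1.0003110941708544 0.0
[-0.0001  0.0025  0.08  ]
```

>>> send_rows(
  xyz=[
    [0,2,15],
    [0,2.5,30],
    [0,2.5,45],
    [0,2.5,58],
    [0,2.5,68],
    [0,2.5,75],
    [0,2.5,80],
    [0,2.5,80],
    [0,2.5,80],
    [0,2.5,80],
  ],
  dr=[
    [0,0,0],
    [0,0,0],
    [0,0,0],
    [0,0,0],
    [0,0,0],
    [0,0,0],
    [0,0,0],
    [0,0,0],
    [0,0,0],
    [0,0,0],
  ],
  jaw=60,
)

```text
time: 5.2
position: [0.5056, -0.0125, 0.1021]
tool_rot: [-0.057, 3.14, 0.0]
ft_force: [0.4, 0.1, -0.7]
grip_width: 0.691
grip_force: 0.0
```

>>> send_rows(
  xyz=[
    [0,0,0],
    [0,0,0],
    [0,0,0],
    [0,0,0],
    [0,0,0],
    [0,0,0],
    [0,0,0],
    [0,0,0],
    [0,0,0],
    [0,0,0],
  ],
  dr=[
    [0,0,0],
    [0,0,0],
    [0,0,0],
    [0,0,0],
    [0,0,0],
    [0,0,0],
    [0,0,0],
    [0,0,0],
    [0,0,0],
    [0,0,0],
  ],
  jaw=0,
  grip_force=55,
)

```text
time: 6.03
position: [0.5049, -0.0123, 0.1014]
tool_rot: [0.058, -3.141, -0.0]
ft_force: [-0.6, 0.5, 0.3]
grip_width: 0.157
grip_force: 55.0
```

```bash
python3 -c "
from d import *
s,M=rep()"
```

```text
6.03 [ 0.5049 -0.0123  0.1014] 
 [[-0.9993 -0.0366 -0.    ]
 [-0.0366  0.9993  0.0003]
 [ 0.      0.0003 -1.    ]] 
q [-0.4348  0.1337  0.4358  1.9831 -0.0657  1.0381  1.6384] F [-0.62    0.4537  0.3007] T [0.2141 0.0333 0.1015] 0.15731906582347988 54.99460067600012
```

Gripped: 13.7 mm opening, 55 N. Lifting.

>>> send_rows(
  xyz=[
    [0,0,-8],
    [0,0,-20],
    [0,0,-34],
    [-5,5,-50],
    [-10,10,-66],
    [-15,15,-82],
    [-20,20,-98],
    [-20,20,-112],
    [-20,20,-120],
    [-20,20,-120],
  ],
  dr=[
    [0,0,0],
    [0,0,0],
    [0,0,0],
    [0,0,0],
    [0,0,0],
    [0,0,0],
    [0,0,0],
    [0,0,0],
    [0,0,0],
    [0,0,0],
  ],
)

```text
time: 6.87
position: [0.5246, 0.0077, 0.2227]
tool_rot: [-0.056, 3.139, -0.0]
ft_force: [0.6, 0.2, -5.8]
grip_width: 0.152
grip_force: 55.0
```

```bash
python3 -c "
from d import *
s,M=rep()"
```

```text
6.87 [0.5246 0.0077 0.2227] 
 [[-0.9994 -0.0359  0.0017]
 [-0.0359  0.9994 -0.0001]
 [-0.0017 -0.0001 -1.    ]] 
q [-0.4697  0.0574  0.4221  1.7997 -0.0243  1.2879  1.5652] F [ 0.6094  0.1881 -5.7909] T [ 0.0623 -0.2284  0.0299] 0.15189021318869306 54.991158843040466
```

>>> send_rows(
  xyz=[
    [0,0,0],
    [-2,2,0],
    [-4,4,0],
    [-6,6,0],
    [-8,8,0],
    [-10,10,0],
    [-10,10,0],
    [-10,10,0],
    [-10,10,0],
    [-10,10,0],
  ],
  dr=[
    [0.02,0.02,0],
    [0.05,0.05,0],
    [0.08,0.08,0],
    [0.11,0.11,0],
    [0.14,0.14,0],
    [0.17,0.17,0],
    [0.2,0.2,0],
    [0.23,0.23,0],
    [0.25,0.25,0],
    [0.26,0.26,0],
  ],
)

```text
time: 7.7
position: [0.5336, 0.0194, 0.2197]
tool_rot: [0.054, -2.858, 0.385]
ft_force: [0.2, 0.3, -6.4]
grip_width: 0.156
grip_force: 55.0
```

>>> send_rows(
  xyz=[
    [0,0,0],
    [0,0,0],
    [0,0,0],
    [0,0,0],
    [0,0,0],
    [0,0,0],
    [0,0,0],
    [0,0,0],
    [0,0,0],
    [0,0,0],
  ],
  dr=[
    [0.03,0.03,0],
    [0.06,0.06,0],
    [0.09,0.09,0],
    [0.12,0.12,0],
    [0.15,0.15,0],
    [0.18,0.18,0],
    [0.21,0.21,0],
    [0.24,0.24,0],
    [0.25,0.25,0],
    [0.25,0.25,0],
  ],
)

```text
time: 8.53
position: [0.534, 0.0193, 0.22]
tool_rot: [0.048, -2.553, 0.693]
ft_force: [-0.2, 0.2, -5.4]
grip_width: 0.153
grip_force: 55.1
```

```bash
python3 -c "
from d import *
s,M=rep()
p=s['position']; A=np.diag([-1,1,-1.])
for c in [(80,115),(80,-115),(-80,115),(-80,-115)]:
    b=np.array([-c[0],c[1],101.4])/1000; print(c,p+M@b)
for n in('top','side'):
    cv2.imwrite(f'pics/{n}3.png',get_image(n)[:,:,::-1])
a=cv2.imread('pics/top3.png')[60:300,100:380];b=cv2.imread('pics/side3.png')[60:300,130:410]
cv2.imwrite('pics/j3.png',cv2.resize(np.hstack([a,b]),(800,343)))"
```

```text
8.53 [0.534  0.0193 0.22  ] 
 [[-0.8791 -0.1576 -0.4498]
 [ 0.0915  0.8704 -0.4837]
 [ 0.4678 -0.4664 -0.7508]] 
q [-0.5813  0.5453  0.3984  1.4012  0.215   1.8224  1.4252] F [-0.2314  0.2162 -5.3711] T [ 1.4445 -1.2801 -0.1023] 0.15300724604436364 55.08856466040015
(80, 115) [0.5406 0.063  0.0528]
(80, -115) [ 0.5768 -0.1372  0.1601]
(-80, 115) [0.4    0.0776 0.1276]
(-80, -115) [ 0.4362 -0.1226  0.2349]
```

View pics/j3.png

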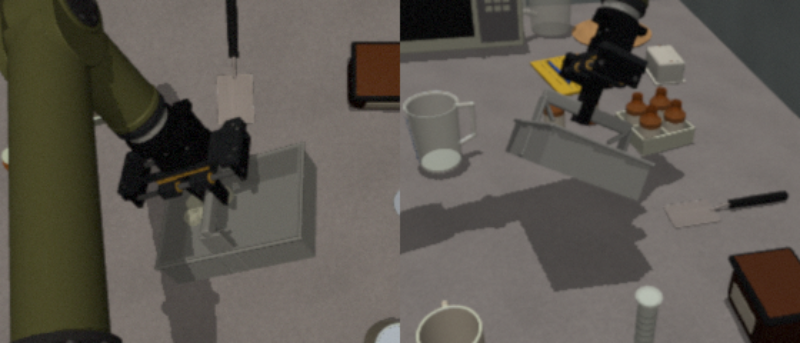

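The tub is tipped 41°, clear of the rack, and the hand hides most of the low corner. One or two caps show near (195,215) and (230,200) in the left panel. I'll hold a moment, then zoom in.

>>> send_rows(
  xyz=[
    [0,0,0],
    [0,0,0],
    [0,0,0],
    [0,0,0],
    [0,0,0],
    [0,0,0],
    [0,0,0],
    [0,0,0],
    [0,0,0],
    [0,0,0],
  ],
  dr=[
    [0,0,0],
    [0,0,0],
    [0,0,0],
    [0,0,0],
    [0,0,0],
    [0,0,0],
    [0,0,0],
    [0,0,0],
    [0,0,0],
    [0,0,0],
  ],
)

```text
time: 9.47
position: [0.5338, 0.0185, 0.2214]
tool_rot: [0.046, -2.554, 0.693]
ft_force: [-0.5, -1.0, -6.0]
grip_width: 0.154
grip_force: 55.0
```

```bash
cat > caps.py <<'E'
from d import *
def look(name):
    s,M=rep(); p=s['position']
    T=lambda x,y,z: p+M@np.array([-x,y,101.4-z])/1000
    im=get_image('top')[:,:,::-1].copy()
    for q in [(76,111,4),(80,115,60),(76,-111,4),(-76,111,4),(-76,-111,4)]: print(q,T(*q),proj('top',T(*q)))
    u,v=map(int,proj('top',T(30,40,10)))
    c=im[v-45:v+45,u-60:u+60]; c=cv2.convertScaleAbs(c,alpha=1.5)
    print('crop origin',u-60,v-45); cv2.imwrite(name,cv2.resize(c,None,fx=6.5,fy=6.5,interpolation=cv2.INTER_CUBIC))
E
python3 -c "
from caps import *
look('pics/t4.png')"
```

```text
9.47 [0.5338 0.0185 0.2214] 
 [[-0.8794 -0.1562 -0.4497]
 [ 0.0926  0.8704 -0.4835]
 [ 0.4669 -0.4669 -0.751 ]] 
q [-0.581   0.5433  0.3992  1.4011  0.2159  1.8237  1.4253] F [-0.5367 -0.9556 -5.9922] T [ 1.3263 -1.1642 -0.0279] 0.15370644184790552 55.042465031147
(76, 111, 4) [0.5395 0.061  0.0609] [np.float64(234.5), np.float64(202.2)]
(80, 115, 60) [0.5676 0.0911 0.0993] [np.float64(220.4), np.float64(188.2)]
(76, -111, 4) [ 0.5742 -0.1323  0.1646] [np.float64(320.3), np.float64(180.0)]
(-76, 111, 4) [0.4059 0.075  0.1319] [np.float64(225.8), np.float64(258.6)]
(-76, -111, 4) [ 0.4405 -0.1182  0.2355] [np.float64(318.6), np.float64(240.3)]
crop origin 197 165
```

View pics/t4.png

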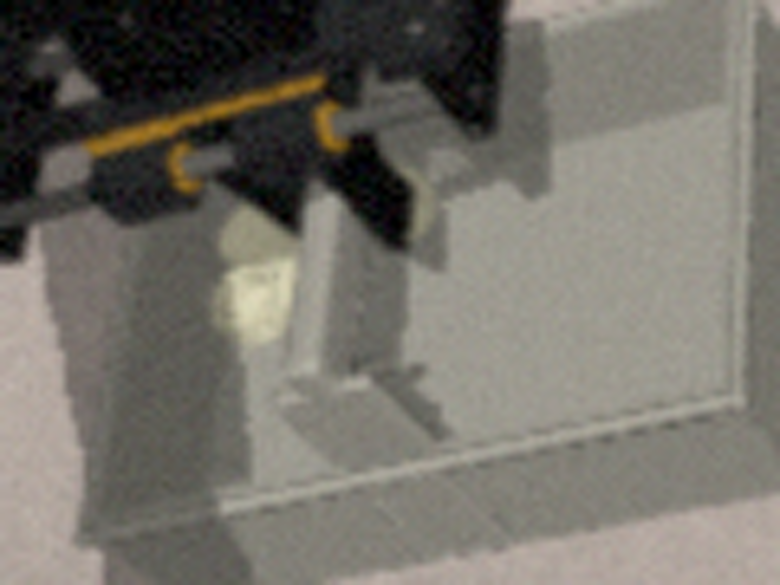

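```bash
cat >> caps.py <<'E'
def tubxy(uv,s,n='top',h=18):
    p=s['position']; M=R.from_rotvec(s['tool_rot']).as_matrix()
    a=ray(n,uv,0.3); b=ray(n,uv,0.0)
    f=lambda P: (M.T@(P-p)*1000*np.array([-1,1,-1]))+[0,0,101.4]
    a,b=f(a),f(b); t=(h-a[2])/(b[2]-a[2]); return (a+t*(b-a)).round(0)
E
python3 -c "
from caps import *
s=get_state();p=s['position'];M=R.from_rotvec(s['tool_rot']).as_matrix()
for uv in [(261.6,196.5),(236.,199.6),(237.3,211),(255,169+.0)]: print(uv,tubxy(uv,s))
for c in [(62,97),(34,97),(62,69),(34,69),(62,41),(6,97)]: print(c,proj('top',p+M@np.array([-c[0],c[1],101.4-18])/1000),proj('side',p+M@np.array([-c[0],c[1],101.4-18])/1000))"
```

```text
(261.6, 196.5) [60. 27. 18.]
(236.0, 199.6) [71. 97. 18.]
(237.3, 211) [36. 89. 18.]
(255, 169.0) [150.  55.  18.]
(62, 97) [np.float64(235.6), np.float64(202.6)] [np.float64(254.9), np.float64(177.2)]
(34, 97) [np.float64(234.1), np.float64(212.6)] [np.float64(245.3), np.float64(173.6)]
(62, 69) [np.float64(245.8), np.float64(200.0)] [np.float64(258.6), np.float64(178.4)]
(34, 69) [np.float64(244.4), np.float64(210.0)] [np.float64(248.7), np.float64(174.6)]
(62, 41) [np.float64(256.3), np.float64(197.3)] [np.float64(262.4), np.float64(179.6)]
(6, 97) [np.float64(232.5), np.float64(222.8)] [np.float64(235.5), np.float64(169.8)]
```

Three visible caps fit a tight pack in corner 0: about (62,97), (34,97), and the edge of one at (62,41) in tub mm. The rest are hidden behind the bar and fingers. Now lowering the corner.

>>> send_rows(
  xyz=[
    [-2,2,3.2],
    [-4.7,4.7,7.5],
    [-7.5,7.5,12],
    [-10.3,10.3,16.5],
    [-13.1,13.1,21],
    [-15.9,15.9,25.5],
    [-18.2,18.2,29.3],
    [-19.6,19.6,31.5],
    [-20.5,20.5,33],
    [-20.5,20.5,33],
  ],
  dr=[
    [0,0,0],
    [0,0,0],
    [0,0,0],
    [0,0,0],
    [0,0,0],
    [0,0,0],
    [0,0,0],
    [0,0,0],
    [0,0,0],
    [0,0,0],
  ],
)

```text
time: 10.35
position: [0.5337, 0.0184, 0.1771]
tool_rot: [0.046, -2.553, 0.693]
ft_force: [-0.7, 0.1, -4.7]
grip_width: 0.156
grip_force: 55.0
```

>>> send_rows(
  xyz=[
    [0,0,0],
    [0,0,0],
    [0,0,0],
    [0,0,0],
    [0,0,0],
    [0,0,0],
    [0,0,0],
    [0,0,0],
    [0,0,0],
    [0,0,0],
  ],
  dr=[
    [0,0,0],
    [0,0,0],
    [0,0,0],
    [0,0,0],
    [0,0,0],
    [0,0,0],
    [0,0,0],
    [0,0,0],
    [0,0,0],
    [0,0,0],
  ],
)

```text
time: 11.18
position: [0.5338, 0.0184, 0.1775]
tool_rot: [0.046, -2.554, 0.693]
ft_force: [-0.9, -0.1, -5.3]
grip_width: 0.157
grip_force: 55.0
```

```bash
python3 -c "
from d import *
s,M=rep()
print(s['position']+M@np.array([-80,115,101.4])/1000)
f=[]
for i in range(6):
    get_image('side'); t=get_state(); f.append(np.r_[t['ft_force'],t['torque'],t['position'][2]])
print(np.mean(f,0),np.std(f,0))"
```

```text
11.18 [0.5338 0.0184 0.1775] 
 [[-0.8794 -0.1561 -0.4497]
 [ 0.0927  0.8704 -0.4835]
 [ 0.4669 -0.4669 -0.751 ]] 
q [-0.5772  0.5792  0.391   1.4406  0.2     1.7532  1.4031] F [-0.8804 -0.0763 -5.3404] T [ 1.3094 -1.1367 -0.0092] 0.15650537227598565 55.042710676789284
[0.5406 0.0621 0.0103]
[ 0.1074  0.3613 -5.4919  1.3556 -1.2022  0.0202  0.1775] [0.2785 0.308  0.4847 0.0192 0.0304 0.0179 0.    ]
```

>>> send_rows(
  xyz=[
    [-0.5,0.5,0.8],
    [-1,1,1.6],
    [-1.5,1.5,2.4],
    [-2,2,3.2],
    [-2.5,2.5,4],
    [-3,3,4.8],
    [-3.3,3.3,5.3],
    [-3.3,3.3,5.3],
    [-3.3,3.3,5.3],
    [-3.3,3.3,5.3],
  ],
  dr=[
    [0,0,0],
    [0,0,0],
    [0,0,0],
    [0,0,0],
    [0,0,0],
    [0,0,0],
    [0,0,0],
    [0,0,0],
    [0,0,0],
    [0,0,0],
  ],
)

```text
time: 12.32
position: [0.5339, 0.0184, 0.1705]
tool_rot: [0.046, -2.554, 0.693]
ft_force: [0.2, -0.9, -6.0]
grip_width: 0.157
grip_force: 55.0
```

```bash
cat > f.py <<'E'
from d import *
f=[]
for i in range(8):
    get_image('side'); t=get_state(); f.append(np.r_[t['ft_force'],t['torque'],t['position']])
M=R.from_rotvec(t['tool_rot']).as_matrix()
print(t['time'],np.mean(f,0),np.std(f,0)[:6],t['position']+M@np.array([-80,115,101.4])/1000, np.degrees(np.arccos(-M[2,2])))
E
python3 f.py
```

```text
12.7167 [-0.0048  0.1079 -6.1414  1.3784 -1.1865 -0.022   0.5338  0.0184  0.1705] [0.5588 0.3897 0.4237 0.0181 0.0343 0.0158] [0.5406 0.0621 0.0033] 41.31604946391622
```

Still free (baseline Fz about -5.7 N). Stepping down 2.5 mm.

>>> send_rows(
  xyz=[
    [-0.2,0.2,0.3],
    [-0.4,0.4,0.6],
    [-0.6,0.6,0.9],
    [-0.8,0.8,1.2],
    [-1,1,1.6],
    [-1.2,1.2,1.9],
    [-1.2,1.2,1.9],
    [-1.2,1.2,1.9],
    [-1.2,1.2,1.9],
    [-1.2,1.2,1.9],
  ],
  dr=[
    [0,0,0],
    [0,0,0],
    [0,0,0],
    [0,0,0],
    [0,0,0],
    [0,0,0],
    [0,0,0],
    [0,0,0],
    [0,0,0],
    [0,0,0],
  ],
)

```text
time: 13.55
position: [0.5339, 0.0179, 0.1686]
tool_rot: [0.045, -2.554, 0.694]
ft_force: [-0.0, -1.1, 3.8]
grip_width: 0.154
grip_force: 55.1
```

```bash
python3 f.py
```

```text
13.95 [-0.8105 -2.0628  4.9502  0.072  -0.0533  0.1045  0.5338  0.018   0.1685] [0.4197 0.5895 0.6953 0.0778 0.0706 0.0263] [0.5407 0.0615 0.0013] 41.356346478668875
```

Contact is about 11 N, so I'm easing up slightly.

>>> send_rows(
  xyz=[
    [0.1,-0.1,-0.2],
    [0.2,-0.2,-0.3],
    [0.2,-0.2,-0.3],
    [0.2,-0.2,-0.3],
    [0.2,-0.2,-0.3],
    [0.2,-0.2,-0.3],
    [0.2,-0.2,-0.3],
    [0.2,-0.2,-0.3],
    [0.2,-0.2,-0.3],
    [0.2,-0.2,-0.3],
  ],
  dr=[
    [0,0,0],
    [0,0,0],
    [0,0,0],
    [0,0,0],
    [0,0,0],
    [0,0,0],
    [0,0,0],
    [0,0,0],
    [0,0,0],
    [0,0,0],
  ],
)

```text
time: 14.78
position: [0.5338, 0.0182, 0.1686]
tool_rot: [0.046, -2.554, 0.694]
ft_force: [-0.5, -1.8, 4.4]
grip_width: 0.154
grip_force: 55.1
```

```bash
python3 f.py
```

```text
15.1833 [-0.8933 -2.9458  4.9773 -0.0851 -0.0223  0.1524  0.5338  0.0182  0.1685] [0.4409 0.3323 0.5271 0.0215 0.0258 0.0242] [0.5407 0.0617 0.0013] 41.34190825119627
```

>>> send_rows(
  xyz=[
    [0.1,-0.1,-0.2],
    [0.2,-0.2,-0.4],
    [0.4,-0.4,-0.6],
    [0.4,-0.4,-0.6],
    [0.4,-0.4,-0.6],
    [0.4,-0.4,-0.6],
    [0.4,-0.4,-0.6],
    [0.4,-0.4,-0.6],
    [0.4,-0.4,-0.6],
    [0.4,-0.4,-0.6],
  ],
  dr=[
    [0,0,0],
    [0,0,0],
    [0,0,0],
    [0,0,0],
    [0,0,0],
    [0,0,0],
    [0,0,0],
    [0,0,0],
    [0,0,0],
    [0,0,0],
  ],
)

```text
time: 16.02
position: [0.5338, 0.0186, 0.1689]
tool_rot: [0.047, -2.554, 0.693]
ft_force: [0.5, -1.9, 1.5]
grip_width: 0.158
grip_force: 55.0
```

```bash
python3 f.py
```

```text
16.4167 [-0.7117 -1.4588  0.4733  0.4415 -0.5147  0.1212  0.5338  0.0186  0.169 ] [0.3527 0.3866 0.6733 0.0357 0.034  0.0192] [0.5406 0.0623 0.0018] 41.30585696331386
```

>>> send_rows(
  xyz=[
    [0.1,-0.1,-0.1],
    [0.2,-0.2,-0.3],
    [0.3,-0.3,-0.4],
    [0.3,-0.3,-0.4],
    [0.3,-0.3,-0.4],
    [0.3,-0.3,-0.4],
    [0.3,-0.3,-0.4],
    [0.3,-0.3,-0.4],
    [0.3,-0.3,-0.4],
    [0.3,-0.3,-0.4],
  ],
  dr=[
    [0,0,0],
    [0,0,0],
    [0,0,0],
    [0,0,0],
    [0,0,0],
    [0,0,0],
    [0,0,0],
    [0,0,0],
    [0,0,0],
    [0,0,0],
  ],
)

```text
time: 17.25
position: [0.5338, 0.0186, 0.1695]
tool_rot: [0.047, -2.554, 0.693]
ft_force: [0.6, -0.6, -2.9]
grip_width: 0.155
grip_force: 55.0
```

```bash
python3 f.py; python3 -c "
from caps import *
for n in('top','side'):
    im=get_image(n)[:,:,::-1]
    cv2.imwrite(f'pics/{n}9.png',im)
a=cv2.imread('pics/top9.png')[80:300,100:380];b=cv2.imread('pics/side9.png')[80:300,150:430]
cv2.imwrite('pics/j9.png',cv2.convertScaleAbs(cv2.resize(np.vstack([a,b]),None,fx=1.36,fy=1.36),alpha=1.4))
look('pics/t9.png')"
```

```text
17.65 [-0.0898 -0.5416 -3.9267  1.1082 -1.0286  0.0345  0.5338  0.0185  0.1696] [0.3909 0.437  0.3908 0.0306 0.0291 0.034 ] [0.5406 0.0622 0.0024] 41.30923367727434
17.75 [0.5338 0.0185 0.1696] 
 [[-0.8795 -0.1562 -0.4496]
 [ 0.0925  0.8705 -0.4834]
 [ 0.4669 -0.4667 -0.7511]] 
q [-0.5764  0.5862  0.3894  1.4469  0.1972  1.7406  1.3994] F [-0.0956  0.382  -4.3767] T [ 1.1527 -1.1023  0.0447] 0.15645520840699934 55.045842323452234
(76, 111, 4) [0.5395 0.061  0.0092] [np.float64(235.9), np.float64(204.8)]
(80, 115, 60) [0.5675 0.0912 0.0475] [np.float64(222.5), np.float64(191.5)]
(76, -111, 4) [ 0.5741 -0.1322  0.1128] [np.float64(317.7), np.float64(183.9)]
(-76, 111, 4) [0.4058 0.0751 0.0801] [np.float64(227.7), np.float64(258.8)]
(-76, -111, 4) [ 0.4405 -0.1182  0.1838] [np.float64(315.9), np.float64(241.4)]
crop origin 197 168
```

View pics/j9.png

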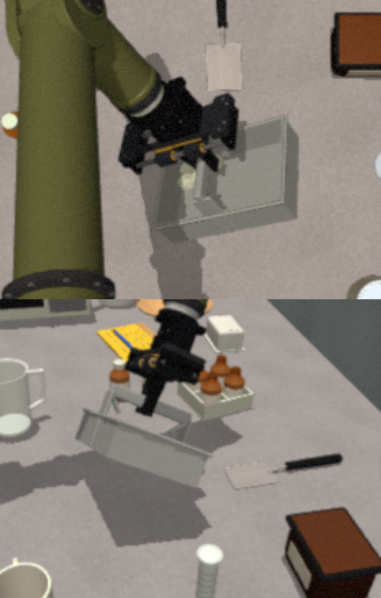

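View pics/t9.png

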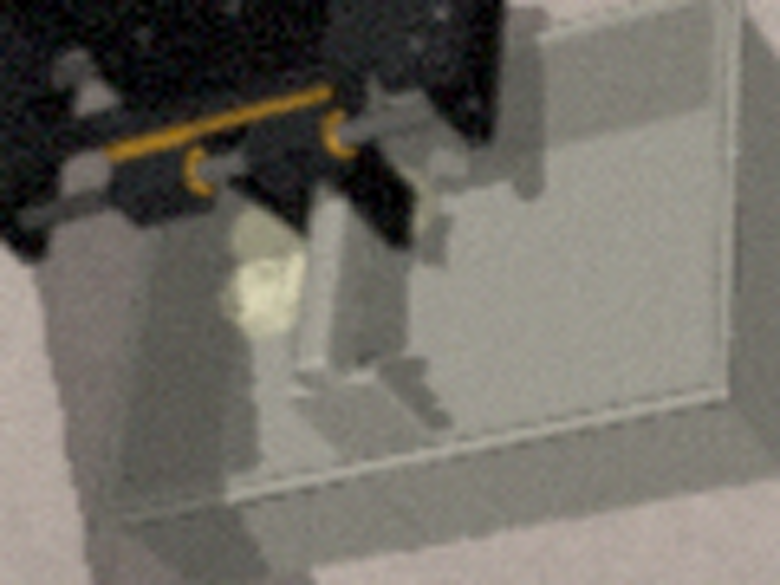

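The corner rests on the bench with about 1.8 N. The caps are still packed in corner 0, the rest of the visible floor is empty, and the rack is untouched. One hold to confirm it is steady, then hand in.

>>> send_rows(
  xyz=[
    [0,0,0],
    [0,0,0],
    [0,0,0],
    [0,0,0],
    [0,0,0],
    [0,0,0],
    [0,0,0],
    [0,0,0],
    [0,0,0],
    [0,0,0],
  ],
  dr=[
    [0,0,0],
    [0,0,0],
    [0,0,0],
    [0,0,0],
    [0,0,0],
    [0,0,0],
    [0,0,0],
    [0,0,0],
    [0,0,0],
    [0,0,0],
  ],
)

```text
time: 18.63
position: [0.5338, 0.0184, 0.1697]
tool_rot: [0.046, -2.554, 0.693]
ft_force: [-0.1, -0.2, -4.0]
grip_width: 0.15
grip_force: 55.1
```

```bash
python3 f.py
```

```text
19.0333 [ 0.1183 -0.2096 -4.5623  1.2235 -1.1066  0.0088  0.5338  0.0184  0.1697] [0.4336 0.592  0.491  0.0435 0.0231 0.0146] [0.5406 0.062  0.0025] 41.31803122269339
```

The contact is relaxing (about 1.1 N), so I'm adding 0.3 mm.

>>> send_rows(
  xyz=[
    [-0.15,0.15,0.25],
    [-0.15,0.15,0.25],
    [-0.15,0.15,0.25],
    [-0.15,0.15,0.25],
    [-0.15,0.15,0.25],
    [-0.15,0.15,0.25],
    [-0.15,0.15,0.25],
    [-0.15,0.15,0.25],
    [-0.15,0.15,0.25],
    [-0.15,0.15,0.25],
  ],
  dr=[
    [0,0,0],
    [0,0,0],
    [0,0,0],
    [0,0,0],
    [0,0,0],
    [0,0,0],
    [0,0,0],
    [0,0,0],
    [0,0,0],
    [0,0,0],
  ],
)

```text
time: 19.87
position: [0.5338, 0.0184, 0.1694]
tool_rot: [0.046, -2.554, 0.693]
ft_force: [0.5, 0.0, -3.7]
grip_width: 0.153
grip_force: 55.1
```

```bash
python3 f.py; python3 f.py
```

```text
20.2667 [-0.055  -0.5246 -3.3435  1.0805 -0.9701  0.0153  0.5338  0.0183  0.1694] [0.5192 0.3252 0.4031 0.0239 0.0177 0.0343] [0.5406 0.062  0.0022] 41.32491768780553
20.6667 [ 0.1645 -0.0877 -2.8249  1.076  -0.9852  0.038   0.5337  0.0184  0.1694] [0.5506 0.3564 0.6971 0.0245 0.0251 0.0245] [0.5405 0.062  0.0022] 41.32402791533247
```

Steady contact of about 2.5 N; handing in.

```bash
python3 -c "
from bench import *
print(close_job())"
```

```text
the job is handed in; nothing more can be done
None
```

I handed the job in at about 21 s with the tub held still at 41°, its corner nearest the rack resting on the bench at about 2.5 N, and the rack undisturbed; three caps were visible packed in that corner, with the other two hidden behind the bar and fingers and no spill seen.

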